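Load the test-lens holder under the spring clip

TASK

On the lens-checking stage, press the clip's long press bar down with one fingertip and keep it down, so that the clip's foot is raised, while the other fingertip pushes the black test-lens holder along its channel, under the raised foot and fully home against the end stop. Then let the clip come down on the holder and move the hand clear. Do not grasp, lift or tip the holder, and leave the bottle, the case and the loose trial lens where they are.

Things in the scene. Friction and masses are not known exactly. Their poses are not given: they have to be found in the camera images.
- stage: Grey lens-checking stage fixed to the table, base 230 (x) x 153 mm (y -49 to +104), origin under it; its x is the push direction. Channel along x at y = 0: floor at z = 20 mm, 49 mm wide between rails 6 mm high, 4 mm thick (x -55 to +95); behind them flat base 20 mm high back to x = -115. End stop 12 mm high, face at x = +90. On the +y side is the clip; the base under its bar is 10 mm high.
- clip: Steel spring clip, a rocker on a rod along the stage's x. Origin on the rod, at stage (0, 34, 30) mm; axes as the stage's at rest. To +y it has the press bar, to -y an arm with the foot over the channel. Pressing the bar turns it about -x, up to 0.4 rad (hard stop), and raises the foot; a spring returns it at once when let go (about 3 N at the bar's middle to start, 8 N at the stop).
- clip_bar (a point): Middle of the press bar's top, stage (-35, 71, 39) mm at rest; drops about 15 mm at the hard stop. The bar is a 3 mm plate, 130 mm along x (stage -100 to +30), reaching 60 mm out from the rod, sloping up outwards 0.2 rad at rest, down 0.2 rad at the stop. It may be pressed, and a fingertip may slide, anywhere along it to the same effect.
- clip_foot (a point): Middle of the foot's underside, at stage (66, 1, 22) mm at rest, 2 mm over the channel floor, so that it bars the holder's way. The foot is 16 mm along x (58 to 74) and 10 mm along y. It rises about 12 mm at the hard stop; more than 5 mm lets the holder pass.
- holder: Black test-lens holder lying loose in the channel, about 60 g: plate 70 (x) x 46 (y) x 6 mm with a round lens in it, and on its rear (-x) edge an upright tab 40 mm wide, 5 mm thick, its top 20 mm above the channel floor, to be pushed on its rear face (x = -35). Origin in the centre of its underside, axes along the stage's. Fully home its origin is at stage x = +55.
- drops: White eye-drop bottle, 28 mm across, 62 mm high, standing on the table; origin under its centre. Leave alone.
- case: Closed blue spectacle case, 150 x 58 x 36 mm, on the table; origin under its centre. Leave alone.
- trial_lens: Loose round trial lens, 38 mm across, 6 mm high, with a short flat handle towards its -x, on the table; origin under the disc's centre. Leave alone.
Mind the look-alikes: they are no part of the job. Several things have the shape of the holder; the one meant has the colours described above.

How it is judged:
On the way, in this order (a step that is already met when the one before it is completed fails the run):
1. a finger holds the clip open, the holder not yet under its foot (z of clip_foot in the frame of stage above 0.0265 m and contact force between the fingers and clip above 0.5 N and x of holder in the frame of stage below 0.0265 m), for 0.1 s.
2. with the clip still held open by a finger, the holder is pushed home (z of clip_foot in the frame of stage above 0.0265 m and contact force between the fingers and clip above 0.5 N and x of holder in the frame of stage above 0.0515 m), for 0.1 s.
At the end, for the whole second after the job is handed in: The holder lies flat in the channel within 3.5 mm of the end stop, at rest, and the released clip presses on it with more than 0.8 N (x of holder in the frame of stage above 0.0515 m and z of holder in the frame of stage below 0.0225 m and angle between the x axis of holder and the x axis of stage, either way round below 0.08 rad and contact force between clip and holder above 0.8 N and linear speed of holder below 0.01 m/s); the robot touches nothing.
It fails at once if the holder is lifted more than 8 mm off the channel floor (z of holder in the frame of stage above 0.028 m).
It fails at once if the holder is tipped (angle between holder's own z axis and vertical above 0.2 rad).
It fails at once if the bottle is moved more than 20 mm or knocked over (distance of drops from where it was at the start of the episode above 0.02 m or angle between drops's own z axis and vertical above 0.4 rad).
It fails at once if the case is moved more than 20 mm (distance of case from where it was at the start of the episode above 0.02 m).
It fails at once if the trial lens is moved more than 20 mm (distance of trial_lens from where it was at the start of the episode above 0.02 m).
It also fails if it takes over 32 s, if anything falls off the work surface, if the arm or the gripper's body presses on something with over 40 N, if the wrist force passes 120 N, or if a joint passes its speed limit or range.

ROBOT

A 6-joint arm with a two-finger parallel gripper is mounted at the origin on the work surface. World frame = base frame: x ahead of the robot, y to its left, z up, the work surface at z = 0. Lengths are in m, angles in rad, forces in N, time in s.
With the tool pointing down it reaches from about 0.35 to 0.975 m from the base axis. Payload 4.9 kg.
Tool frame: the origin (TCP) lies at the very end of the fingers, on their centre line; the grasp point (between the pads) lies ctrl.grip_point_offset behind it (ctrl.grip_point_offset is the distance from the TCP to the grasp point, in m); z points along the fingers, y is the direction in which the jaws open and shut (so a half turn about z gives the same grasp; the last joint's range is limited). The gripper opens to 85 mm and grips with 20 to 120 N. Pads are 22 mm wide; open, the fingers measure 114 mm over their backs; the gripper's body (76 mm by 85 mm) begins 54 mm behind the grasp point. The pads swing forward as they close: fully open they stand 13 mm farther back than shut.
Start: joints at [-1.395, 0.053, 1.613, -0, 1.476, -0.119], TCP at [0.182, -0.598, 0.208] pointing down, gripper open.
Joint ranges: [-3.01, 3.01], [-1.01, 2.22], [0.06, 2.58], [-1.02, 4.17], [0.09, 2.62], [-3.14, 3.14]. Speed limits (rad/s): [2.57, 2.57, 3.14, 3.14, 3.14, 3.14].

INTERFACE

Orientations are given as a rotation vector (axis times angle).
In Python, from station import ctrl gives the robot as it stands. The module is installed in compiled form; this text tells all that it offers.
- The arm moves only by the shell command python3 -m creep 'ROWS' [FORCE]. ROWS is JSON, a list of rows, each a list of 5 numbers: the closure in counts, from 0 (fully open) to 255 (shut), then the shift along the tool's x, y, z in mm, then the turn about the tool's z in rad. A call has 1 to 12 rows; each row is the pose to reach, as a shift and turn from the pose commanded when the call began, along the tool's axes at that moment; what a row does not reach only later rows make up. A row lasts 1/12 s, in which the tool goes at most 41.7 mm and 7.16 degrees, less where a joint would pass 70% of its speed; a pose out of reach is approached as far as the arm can. A call with a gripper value outside its range is refused whole. The fingers move at their own pace and stop on an object; FORCE is the grip in N (left out, the last holds). Time passes only in rows, so rows that repeat a pose let the fingers close. It gives the time, the measured TCP pose, the force and the opening at its end, in the units of the state.
- ctrl.get_obs(): the state, without advancing time (a new reading comes with each control period).
- ctrl.get_image(name): name is "scene" or "top"; returns the picture (420x560x3 uint8, red, green, blue); there is no depth.
- ctrl.calibration(name): a dict with "fx", "fy", "cx", "cy" (pixels), "R" (3x3) and "t" (3): a world point X has camera coordinates R X + t. Camera axes: x right, y down, z forward; pixel columns grow to the right and rows downward; lengths in m; the calibration is good to about 2 mm. A picture is of the moment at which its call begins. calibration takes no time and is no camera call.
- ctrl.finish_job(): hands the job in, once; it reports no verdict.
Trained networks look in the newest picture that a camera, given by its name, has taken for a name from the list of things; names that differ only in an ending like _2 or _b are one class to them, and where a whole thing is asked for, a point or a joint stands for the part that bears it (a point fixed in the world has none). Each returns a list of dicts, best first, with "conf" (0 to 1); they miss things now and then, are a little off and sometimes report something else, mostly with a low value. They report only what shows in the picture. A call takes as long as a camera call. They do not tell look-alikes from the thing itself.
- ctrl.boxes_of(camera, label): "rect" ([left, top, width, height] in pixels, round what is visible of it).
- ctrl.outline_of(camera, label): "mask" (420x560 bool, what is visible of it) and "rect" ([left, top, width, height] in pixels, round what is visible of it).
The state is a dict: "t": time; "q": joint angles; "dq": joint speeds; "effort": joint torques, N m; "tool_pos": TCP position; "tool_rot": TCP orientation; "contact_force": force on the tool from outside, world axes, zero at the start; "wrist_torque": the same for the moment, N m; "opening": finger opening in m.
Only numpy, scipy, OpenCV 4.12 (cv2) and the standard library are available. Lean on these libraries where they do the work, as an engineer would, in place of code of your own. Each camera call takes 0.05 s, during which the arm holds its last target. There are 200 camera calls.

## Working session

There is one attempt and no reset: what is moved stays moved. The work goes in short steps, Python scripts to look and compute and a shell command to move; the robot and the scene stay as the last step left them, time stands still between calls to the robot, and variables do not carry over. Pictures are saved under pics/ and viewed, about 8 in all and at most 12, crops included, and the job is handed in when it is done.

```bash
mkdir -p pics
python3 - <<'E'
from station import ctrl
import cv2,numpy as np
for n in("scene","top"):
    im=ctrl.get_image(n); cv2.imwrite(f"pics/{n}0.png",im[:,:,::-1])
    c=ctrl.calibration(n); print(n,c["fx"],c["cx"],c["cy"],np.round(c["R"],3).tolist(),np.round(c["t"],3).tolist())
    for l in("stage","clip","holder","drops","case","trial_lens"):
        print(l,[(np.round(b["rect"]).tolist(),round(b["conf"],2)) for b in ctrl.boxes_of(n,l)])
o=ctrl.get_obs();print(o,ctrl.grip_point_offset)
E
```

```text
scene 422.1080910507948 275.00462370377704 212.01221575384454 [[-0.811, 0.585, -0.004], [0.454, 0.625, -0.634], [-0.368, -0.517, -0.773]] [0.441, -0.251, 1.17]
stage [([221.0, 170.0, 114.0, 99.0], 0.94), ([306.0, 268.0, 28.0, 15.0], 0.25)]
clip [([251.0, 184.0, 79.0, 53.0], 0.72)]
holder [([219.0, 272.0, 31.0, 39.0], 0.8), ([246.0, 136.0, 19.0, 25.0], 0.71), ([166.0, 243.0, 39.0, 27.0], 0.64), ([304.0, 267.0, 32.0, 18.0], 0.62), ([249.0, 191.0, 36.0, 32.0], 0.61), ([310.0, 154.0, 30.0, 18.0], 0.55)]
drops [([248.0, 180.0, 79.0, 56.0], 0.68), ([211.0, 190.0, 16.0, 24.0], 0.66)]
case [([174.0, 143.0, 53.0, 51.0], 0.85)]
trial_lens [([305.0, 266.0, 21.0, 18.0], 0.51)]
top 439.0155714073769 282.6605186416511 208.22949175321617 [[0.007, -1.0, 0.001], [-0.987, -0.007, -0.158], [0.158, 0.0, -0.987]] [0.02, 0.568, 0.658]
stage [([224.0, 145.0, 122.0, 159.0], 0.62)]
clip [([242.0, 171.0, 56.0, 121.0], 0.66)]
holder [([203.0, 96.0, 44.0, 42.0], 0.93), ([281.0, 76.0, 41.0, 40.0], 0.91), ([392.0, 249.0, 50.0, 46.0], 0.85), ([282.0, 189.0, 37.0, 49.0], 0.76), ([308.0, 323.0, 51.0, 40.0], 0.65)]
drops [([331.0, 152.0, 17.0, 21.0], 0.86)]
case [([383.0, 129.0, 69.0, 95.0], 0.77)]
trial_lens [([173.0, 191.0, 22.0, 34.0], 0.75)]
{'t': 0.7, 'q': array([-1.39500991e+00,  5.26752671e-02,  1.61285489e+00, -1.22547711e-05,
        1.47598205e+00, -1.19002165e-01]), 'dq': array([-0.00023985, -0.00109321, -0.00090706, -0.00056179, -0.00378045,
       -0.00053151]), 'effort': array([ 5.91058033e-04, -3.93553555e+01, -3.70369327e+01, -7.92588480e-05,
        4.58114555e-04,  1.70168050e-05]), 'tool_pos': array([ 0.18158278, -0.59804822,  0.20774591]), 'tool_rot': array([ 3.10744857e+00,  4.61367946e-01, -1.55679053e-05]), 'contact_force': array([-0.36159381,  0.56634564,  0.312048  ]), 'wrist_torque': array([-0.01933754,  0.04292437,  0.01752973]), 'opening': 0.08521921109480954} 0.0187
```

Run:
```python
import cv2
im=cv2.imread("pics/top0.png")[60:380,150:470]
cv2.imwrite("pics/top0c.png",cv2.resize(im,(600,600),interpolation=cv2.INTER_CUBIC))
```

```text
(no output)
```

View pics/top0c.png

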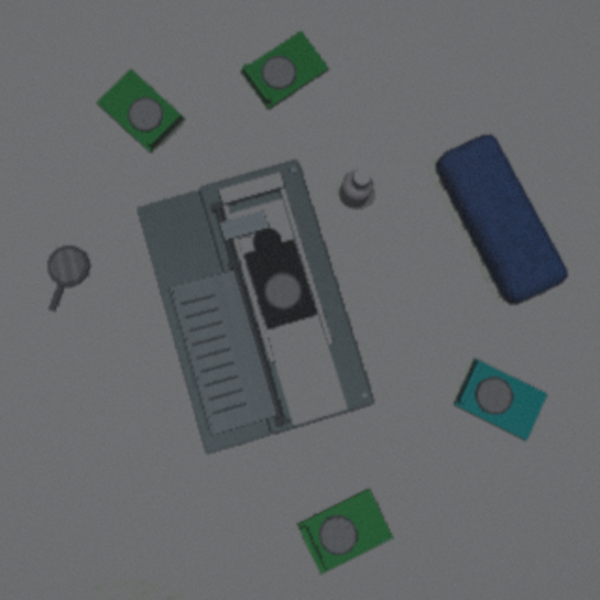

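The top view shows the stage at crop (138–372, 160–452), turned about 15°, with its +x end up and the bar on the left. The black holder is in the channel at about (280,285). The green and teal look-alikes lie off the stage. Next I'll fit the stage pose and rectify the picture to check it.

```bash
cat > h.py <<'E'
import numpy as np,cv2
from station import ctrl
def proj(n,P):
    c=ctrl.calibration(n);X=np.atleast_2d(P)@np.array(c["R"]).T+np.array(c["t"])
    return np.c_[c["fx"]*X[:,0]/X[:,2]+c["cx"],c["fy"]*X[:,1]/X[:,2]+c["cy"]]
def s2w(p,P):
    P=np.atleast_2d(np.array(P,float));c,s=np.cos(p[2]),np.sin(p[2])
    return np.c_[p[0]+c*P[:,0]-s*P[:,1],p[1]+s*P[:,0]+c*P[:,1],P[:,2]]
def rect(n,p,z,img,xr=(-.13,.13),yr=(-.07,.12),k=2500):
    # stage-frame picture: up=+x, left=+y
    w,h=int((yr[1]-yr[0])*k),int((xr[1]-xr[0])*k)
    S=[(xr[1],yr[1],z),(xr[1],yr[0],z),(xr[0],yr[0],z),(xr[0],yr[1],z)]
    H=cv2.getPerspectiveTransform(proj(n,s2w(p,S)).astype(np.float32),np.float32([[0,0],[w,0],[w,h],[0,h]]))
    return cv2.warpPerspective(img,H,(w,h),flags=cv2.INTER_CUBIC)
E
python3 - <<'E'
from h import *
from scipy.optimize import least_squares
uv=np.array([[138,208],[297,160],[372,402],[207,452]])/1.875+[150,60]
S=[(.115,.104,.01),(.115,-.049,.02),(-.115,-.049,.02),(-.115,.104,.01)]
r=least_squares(lambda p:(proj("top",s2w(p,S))-uv).ravel(),[.55,0,.2]);print(r.x,r.fun.round(1))
p=r.x;im=cv2.imread("pics/top0.png")
a=rect("top",p,.02,im)
a=cv2.convertScaleAbs(a,alpha=1.6)
for i in range(-12,13,2):
    y=int((.13-i/100)*2500);cv2.line(a,(0,y),(8,y),(0,255,255),1);cv2.putText(a,str(i*10),(10,y+4),0,.35,(0,255,255),1)
for i in range(-6,12,2):
    x=int((.12-i/100)*2500);cv2.line(a,(x,640),(x,650),(0,255,255),1);cv2.putText(a,str(i*10),(x,636),0,.35,(0,255,255),1)
cv2.imwrite("pics/rect0.png",a[:600])
cv2.imwrite("pics/rect0.png",cv2.resize(a,(438,600)))
np.save("p.npy",p)
# scene overlay check
s=cv2.imread("pics/scene0.png")
for q in proj("scene",s2w(p,S+[(.095,-.0245,.026),(.095,.0245,.026),(-.055,-.0245,.026),(-.055,.0245,.026),(.066,.001,.025),(-.035,.071,.039)])):cv2.circle(s,(int(q[0]*8),int(q[1]*8)),12,(0,0,255),-1,cv2.LINE_AA,3) if 0 else cv2.drawMarker(s,tuple(int(round(v)) for v in q),(0,0,255),cv2.MARKER_CROSS,3,1)
cv2.imwrite("pics/scene0c.png",cv2.resize(s[120:320,150:360],None,fx=2.85,fy=2.85,interpolation=cv2.INTER_CUBIC))
E
```

```text
[ 0.55887793 -0.0054569   0.29267066] [-1.1 -0.9  0.3 -1.4  1.6  0.9 -0.9  1.1]
```

View pics/rect0.png

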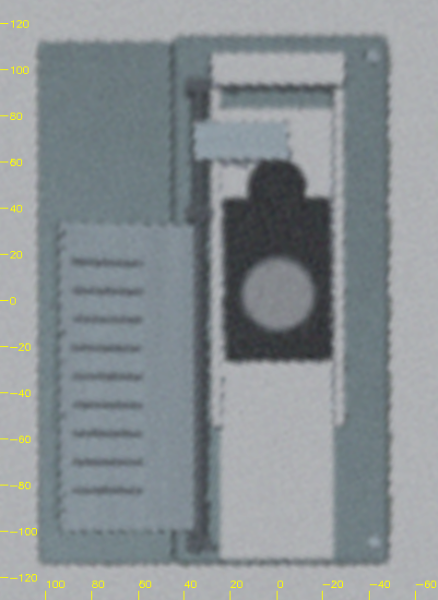

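View pics/scene0c.png

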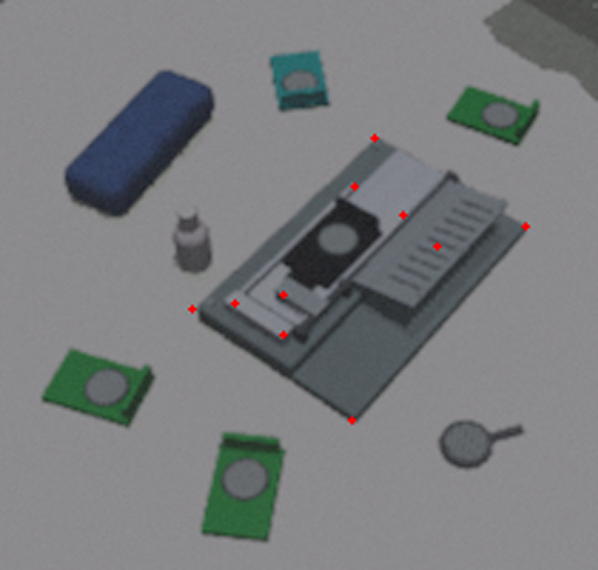

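Both views agree with the fitted stage pose: the edges sit at their nominal places within about 1–2 mm. The holder plate spans about x −26…+45, so its centre is near +9, and its tab is at the rear. The tool yaw already matches the stage, with tool x = stage x and tool y = −stage y. Now I'll work out how far to go.

Run:
```python
from h import *
from scipy.spatial.transform import Rotation as R
p=np.load("p.npy");o=ctrl.get_obs();M=R.from_rotvec(o["tool_rot"]).as_matrix()
print(p,M.round(3).tolist(),np.arctan2(M[1,0],M[0,0]))
for x in(-.06,.009): 
    T=s2w(p,[(x,.034,.100)])[0];print(T,1000*M.T@(T-o["tool_pos"]))
# camera in stage frame
c=ctrl.calibration("top");C=-np.array(c["R"]).T@np.array(c["t"]);d=C-np.r_[p[:2],0];cs,sn=np.cos(p[2]),np.sin(p[2])
print("cam",C,cs*d[0]+sn*d[1],-sn*d[0]+cs*d[1])
```

```text
[ 0.55887793 -0.0054569   0.29267066] [[0.957, 0.291, 0.0], [0.291, -0.957, -0.0], [-0.0, 0.0, -1.0]] 0.29478974449727946
[0.49161997 0.00978669 0.1       ] [ 473.26507008 -491.54554203  107.69710052]
[0.55768586 0.0296939  0.1       ] [ 542.26491514 -491.39932519  107.69561715]
cam [0.45699885 0.02398566 0.73926029] -0.08905236921812074 0.057583739575621545
```

```bash
python3 -m creep '[[93,35,-36,0,0],[93,70,-72,0,0],[93,105,-108,0,0],[93,140,-144,0,0],[93,170,-175,0,0],[93,200,-206,0,0],[93,228,-236,0,0],[93,256,-265,0,0],[93,284,-294,0,0],[93,310,-320,0,0],[93,310,-320,0,0]]' 30; python3 -m creep '[[93,27,-28,0,0],[93,54,-56,0,0],[93,81,-85,0,0],[93,108,-113,0,20],[93,135,-142,0,0],[93,163,-171,30,0],[93,163,-171,60,0],[93,163,-171,90,0],[93,163,-171,90,0],[93,163,-171,90,0]]'; python3 -c "print(1)"
```

```text
t: 1.62
tool_pos: [0.3861, -0.199, 0.2081]
tool_rot: [3.107, 0.464, 0.002]
contact_force: [0.1, -0.7, 0.1]
opening: 0.0545
t: 2.45
tool_pos: [0.49, 0.0095, 0.1162]
tool_rot: [-3.106, -0.462, 0.007]
contact_force: [0.9, 0.2, 0.7]
opening: 0.0546
1
```

One row had a mistyped turn (20 instead of 0). The pose came back right and nothing was near the arm. I'll go lower and look.

```bash
python3 -m creep '[[93,0,0,30,0],[93,0,0,56,0],[93,0,0,56,0],[93,0,0,56,0],[93,0,0,56,0]]'
python3 - <<'E'
from h import *
a=ctrl.get_image("scene")[110:290,200:400,::-1];b=ctrl.get_image("top")[110:330,210:370,::-1]
a=cv2.resize(a,(500,450),interpolation=cv2.INTER_CUBIC);b=cv2.resize(b,(300,450*300//328+1),interpolation=cv2.INTER_CUBIC)
b=cv2.copyMakeBorder(b,0,450-b.shape[0],0,0,cv2.BORDER_CONSTANT) 
cv2.imwrite("pics/n1.png",cv2.convertScaleAbs(np.hstack([a,b]),alpha=1.5))
o=ctrl.get_obs();p=np.load("p.npy");d=o["tool_pos"]-np.r_[p[:2],0];c,s=np.cos(p[2]),np.sin(p[2]);print("stage tcp",c*d[0]+s*d[1],-s*d[0]+c*d[1],d[2])
E
```

```text
t: 2.87
tool_pos: [0.4936, 0.0085, 0.0648]
tool_rot: [3.106, 0.46, 0.007]
contact_force: [0.6, 0.1, 0.4]
opening: 0.0541
stage tcp -0.058326443635467316 0.032349803697575744 0.06484240944081332
```

View pics/n1.png

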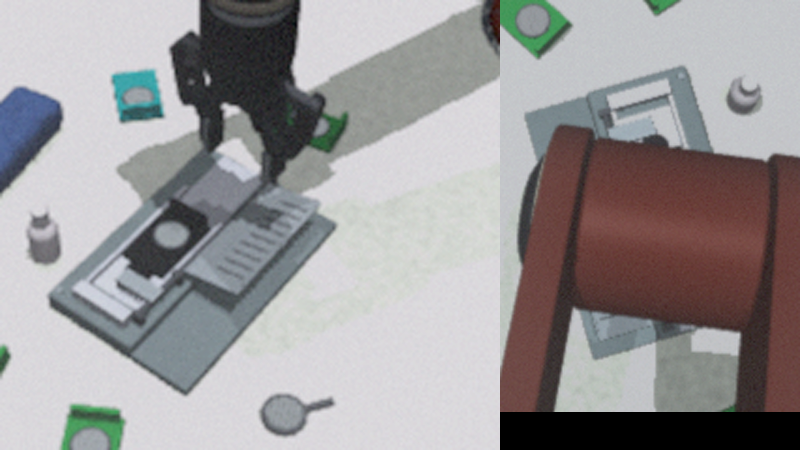

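The arm hides the stage from the top camera. In the scene crop the fingertips are at about (210,150) and (268,180), above the rear of the stage. I'll compare that with the prediction.

Run:
```python
from h import *
p=np.load("p.npy")
for z in(.065,.072):
  print((proj("scene",s2w(p,[(-.058,y,z) for y in(-.002,.066)]))-[200,110])*2.5)
```

```text
[[206.85574656 167.11316774]
 [269.29538614 201.05657257]]
[[206.93249228 161.63036674]
 [269.74351797 195.61618757]]
```

```bash
python3 -m creep '[[93,0,0,10,0],[93,0,0,18,0],[93,0,0,18,0],[93,0,0,18,0]]'; python3 -m creep '[[93,0,0,6,0],[93,0,0,6,0],[93,0,0,6,0]]'; python3 -m creep '[[93,0,0,5,0],[93,0,0,5,0],[93,0,0,5,0]]'
```

```text
t: 3.3
tool_pos: [0.4906, 0.0094, 0.0427]
tool_rot: [-3.107, -0.461, 0.003]
contact_force: [-0.8, 0.1, 0.0]
opening: 0.0541
t: 3.55
tool_pos: [0.4912, 0.0093, 0.0372]
tool_rot: [-3.107, -0.461, 0.001]
contact_force: [0.1, 0.2, 0.1]
opening: 0.0545
t: 3.8
tool_pos: [0.4912, 0.0093, 0.0323]
tool_rot: [-3.107, -0.461, 0.001]
contact_force: [-0.2, -0.3, 0.3]
opening: 0.0541
```

```bash
for i in 1 2; do python3 -m creep '[[93,0,0,3,0],[93,0,0,3,0],[93,0,0,3,0]]'; done
```

```text
t: 4.05
tool_pos: [0.4914, 0.0093, 0.0295]
tool_rot: [-3.107, -0.461, 0.001]
contact_force: [0.4, 0.3, 0.0]
opening: 0.0544
t: 4.3
tool_pos: [0.4913, 0.0093, 0.0265]
tool_rot: [-3.107, -0.461, 0.001]
contact_force: [-0.1, 0.5, -0.3]
opening: 0.0548
```

Run:
```python
from h import *
a=ctrl.get_image("scene")[140:260,230:350,::-1]
cv2.imwrite("pics/n2.png",cv2.convertScaleAbs(cv2.resize(a,(600,600),interpolation=cv2.INTER_CUBIC),alpha=1.5))
```

```text
(no output)
```

View pics/n2.png

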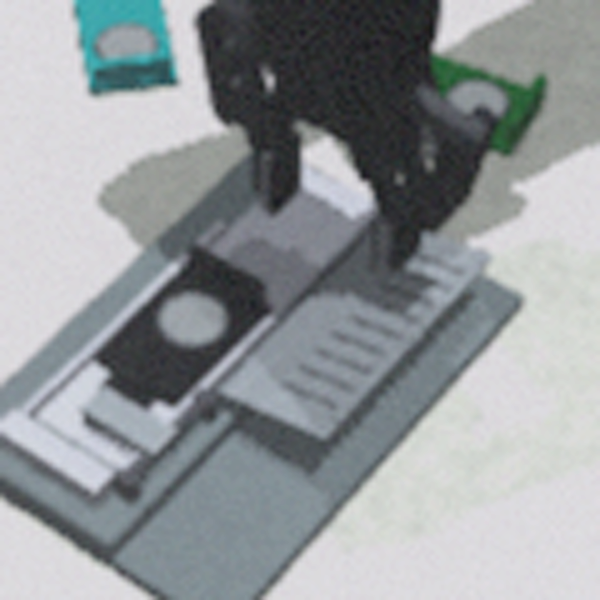

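The fingers straddle the rod: one is over the channel behind the tab (tip ~(272,208)), the other just above the bar (tip ~(385,268)). I'll keep going down by force.

```bash
for i in 1 2; do python3 -m creep '[[93,0,0,3,0],[93,0,0,3,0],[93,0,0,3,0]]'; done
```

```text
t: 4.6
tool_pos: [0.4913, 0.0092, 0.0234]
tool_rot: [-3.107, -0.461, 0.001]
contact_force: [0.3, 1.0, -0.3]
opening: 0.0544
t: 4.85
tool_pos: [0.4913, 0.0093, 0.0204]
tool_rot: [-3.107, -0.461, 0.001]
contact_force: [-0.3, -1.1, -0.2]
opening: 0.0542
```

```bash
for i in 1 2; do python3 -m creep '[[93,0,0,3,0],[93,0,0,3,0],[93,0,0,3,0]]'; done; python3 -c "
from station import ctrl;o=ctrl.get_obs();print(o['wrist_torque'],o['contact_force'])"
```

```text
t: 5.1
tool_pos: [0.4913, 0.0093, 0.0174]
tool_rot: [-3.107, -0.461, 0.001]
contact_force: [0.9, -0.0, 0.5]
opening: 0.0544
t: 5.35
tool_pos: [0.4913, 0.0093, 0.0145]
tool_rot: [-3.107, -0.461, 0.001]
contact_force: [-0.2, 0.3, 0.9]
opening: 0.0545
[-0.01276886 -0.00569793  0.02256278] [-0.22242802  0.33042029  0.90953334]
```

Run:
```python
from h import *
a=ctrl.get_image("scene")[140:260,230:350,::-1]
cv2.imwrite("pics/n3.png",cv2.convertScaleAbs(cv2.resize(a,(600,600),interpolation=cv2.INTER_CUBIC),alpha=1.8))
```

```text
(no output)
```

View pics/n3.png

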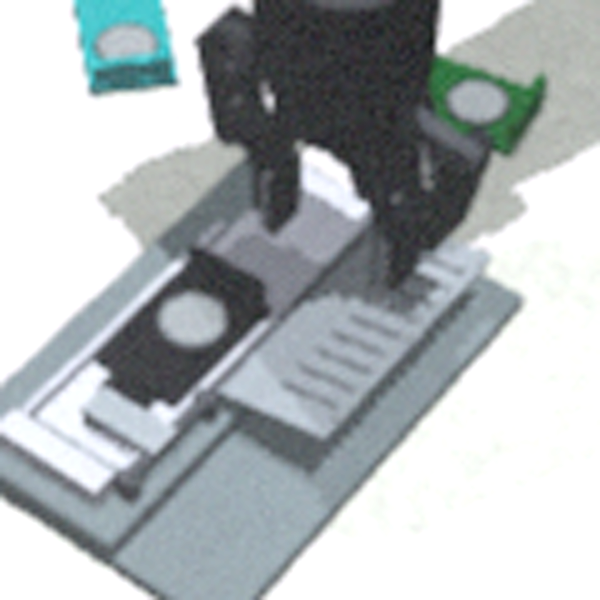

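```bash
for i in 1 2 3; do python3 -m creep '[[93,0,0,2,0],[93,0,0,2,0],[93,0,0,2,0]]'; done; python3 -c "
from h import *
p=np.load('p.npy')
u=lambda a,b:np.array([230+a/5,140+b/5])
from scipy.optimize import least_squares
for q,y in((u(275,232),-.002),(u(400,285),.066)):
  for x in(-.049,-.060,-.071):print(x,least_squares(lambda v:(proj('scene',s2w(p,[(x,v[0],v[1])]))[0]-q),[y,.03]).x)
"
```

```text
t: 5.65
tool_pos: [0.4914, 0.0092, 0.0126]
tool_rot: [-3.107, -0.461, 0.0]
contact_force: [-0.5, 0.0, -0.4]
opening: 0.0541
t: 5.9
tool_pos: [0.4917, 0.0092, 0.0108]
tool_rot: [3.107, 0.461, 0.001]
contact_force: [0.1, -0.7, 0.3]
opening: 0.054
t: 6.15
tool_pos: [0.4917, 0.0095, 0.0089]
tool_rot: [-3.107, -0.461, -0.0]
contact_force: [-0.9, 1.2, 3.0]
opening: 0.054
-0.049 [0.01124992 0.04990497]
-0.06 [0.00333678 0.03530298]
-0.071 [-0.00457637  0.02070099]
-0.049 [0.07855237 0.06006297]
-0.06 [0.07204906 0.04567377]
-0.071 [0.06554574 0.03128457]
```

```bash
for i in 1 2; do python3 -m creep '[[93,0,0,2,0],[93,0,0,2,0],[93,0,0,2,0]]'; done
python3 - <<'E'
from h import *
a=ctrl.get_image("scene")[140:260,230:350,::-1]
cv2.imwrite("pics/n4.png",cv2.convertScaleAbs(cv2.resize(a,(600,600),interpolation=cv2.INTER_CUBIC),alpha=1.8))
print(ctrl.get_obs()['wrist_torque'])
E
```

```text
t: 6.4
tool_pos: [0.4917, 0.0096, 0.0069]
tool_rot: [-3.107, -0.461, -0.001]
contact_force: [-0.5, 3.5, 4.3]
opening: 0.0541
t: 6.65
tool_pos: [0.4918, 0.0096, 0.005]
tool_rot: [-3.107, -0.461, -0.001]
contact_force: [-0.8, 3.0, 4.9]
opening: 0.0541
[ 0.70939497  0.17198405 -0.06449327]
```

View pics/n4.png

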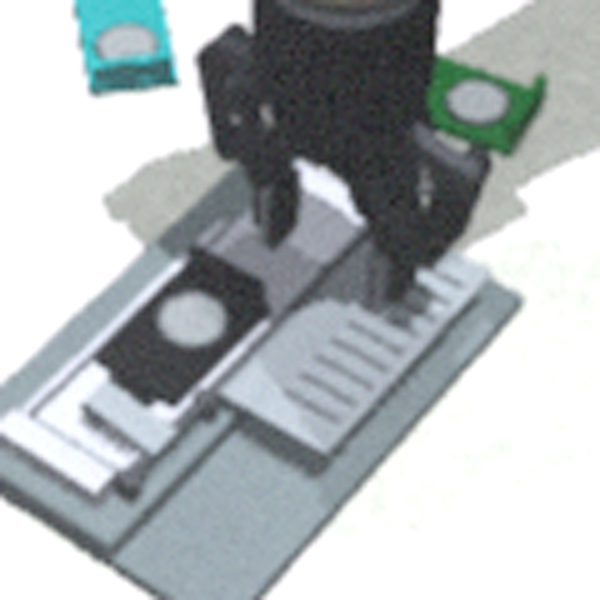

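The bar is going down and the foot is lifting; a shadow gap shows at about (110,430). Force rises as the spring data predict (about 5.5 mm of drop). I'll press 5 mm more.

```bash
python3 -m creep '[[93,0,0,2,0],[93,0,0,4,0],[93,0,0,5,0],[93,0,0,5,0],[93,0,0,5,0]]'
python3 - <<'E'
from h import *
o=ctrl.get_obs();p=np.load("p.npy");d=o["tool_pos"]-np.r_[p[:2],0];c,s=np.cos(p[2]),np.sin(p[2]);print("stage tcp",c*d[0]+s*d[1],-s*d[0]+c*d[1],d[2])
E
```

```text
t: 7.12
tool_pos: [0.4919, 0.0096, 0.0004]
tool_rot: [-3.107, -0.461, -0.001]
contact_force: [-1.9, 3.4, 8.1]
opening: 0.0543
stage tcp -0.05978917738506279 0.033753017714211714 0.0004467055693259739
```

```bash
python3 -m creep '[[93,5,0,0.5,0],[93,10,0,0.5,0],[93,15,0,0.5,0],[93,20,0,0.5,0],[93,24,0,0.5,0],[93,28,0,0.5,0],[93,32,0,0.5,0],[93,36,0,0.5,0],[93,40,0,0.5,0],[93,40,0,0.5,0],[93,40,0,0.5,0]]'
python3 - <<'E'
from h import *
a=ctrl.get_image("scene")[140:260,230:350,::-1]
cv2.imwrite("pics/n5.png",cv2.convertScaleAbs(cv2.resize(a,(600,600),interpolation=cv2.INTER_CUBIC),alpha=1.8))
E
```

```text
t: 8.03
tool_pos: [0.5287, 0.0206, -0.0007]
tool_rot: [3.107, 0.463, -0.006]
contact_force: [-5.9, 0.6, 9.5]
opening: 0.0546
```

View pics/n5.png

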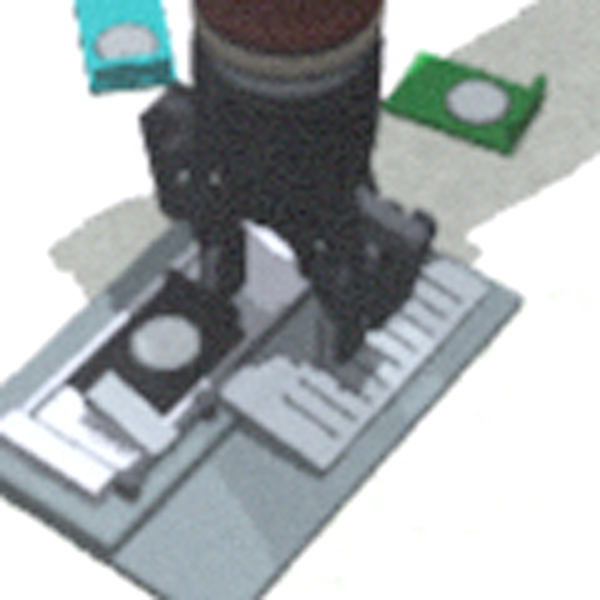

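The foot is clearly raised and the holder has moved forward, with its nose under the foot (plate front at ~(65,385)). I'll push on towards the stop.

```bash
python3 -m creep '[[93,4,0,0,0],[93,8,0,0,0],[93,12,0,0,0],[93,16,0,0,0],[93,20,0,0,0],[93,23,0,0,0],[93,25,0,0,0],[93,27,0,0,0],[93,27,0,0,0],[93,27,0,0,0]]';python3 -m creep '[[93,1,0,0,0],[93,2,0,0,0],[93,2,0,0,0],[93,2,0,0,0]]';python3 -m creep '[[93,1,0,0,0],[93,2,0,0,0],[93,2,0,0,0],[93,2,0,0,0]]'
```

```text
t: 8.92
tool_pos: [0.5539, 0.0282, -0.0009]
tool_rot: [3.107, 0.463, -0.008]
contact_force: [-6.9, -0.2, 9.1]
opening: 0.0544
t: 9.25
tool_pos: [0.5556, 0.0287, -0.0009]
tool_rot: [3.107, 0.463, -0.008]
contact_force: [-6.9, -0.5, 9.0]
opening: 0.0541
t: 9.58
tool_pos: [0.556, 0.0289, -0.001]
tool_rot: [3.106, 0.463, -0.015]
contact_force: [-13.0, -2.4, 14.3]
opening: 0.0542
```

Run:
```python
from h import *
a=ctrl.get_image("scene")[140:260,210:330,::-1]
cv2.imwrite("pics/n6.png",cv2.convertScaleAbs(cv2.resize(a,(600,600),interpolation=cv2.INTER_CUBIC),alpha=1.8))
o=ctrl.get_obs();p=np.load("p.npy");d=o["tool_pos"]-np.r_[p[:2],0];c,s=np.cos(p[2]),np.sin(p[2]);print("stage tcp",c*d[0]+s*d[1],-s*d[0]+c*d[1],d[2],o['contact_force'])
```

```text
stage tcp 0.007064164950318861 0.033668627495595384 -0.000981563403744501 [-12.87032666  -2.72888229  14.13831308]
```

View pics/n6.png

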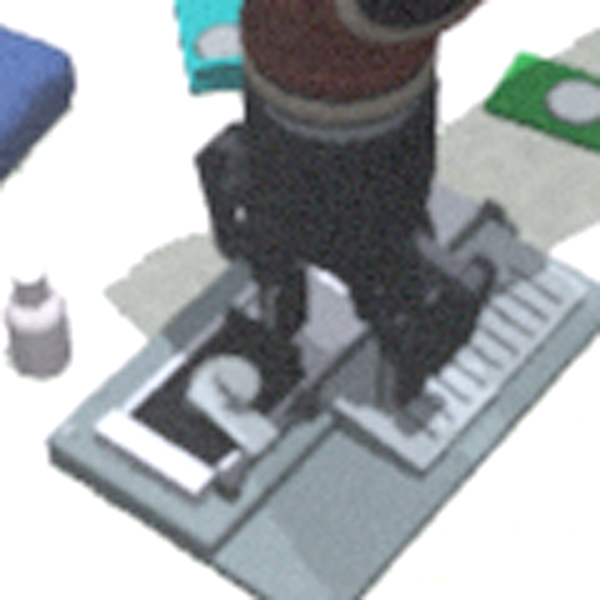

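The plate front is flush with the white end stop at ~(170,450), and the foot is raised over the plate. The push force rose to 13 N at the stop. I'll back off the tab with the clip still held, then lift away.

```bash
python3 -m creep '[[93,-3,0,0,0],[93,-6,0,0,0],[93,-9,0,0,0],[93,-9,0,0,0],[93,-9,0,-6,0],[93,-9,0,-12,0],[93,-9,0,-20,0],[93,-9,0,-40,0],[93,-9,0,-70,0],[93,-9,0,-100,0],[93,-9,0,-130,0],[93,-9,0,-150,0]]';python3 -m creep '[[93,-40,0,0,0],[93,-80,0,0,0],[93,-120,30,0,0],[93,-160,60,0,0],[93,-190,90,0,0],[93,-220,120,0,0],[93,-250,150,0,0],[93,-250,150,0,0],[93,-250,150,0,0],[93,-250,150,0,0]]'
python3 - <<'E'
from h import *
p=np.load("p.npy")
im=ctrl.get_image("top")[:,:,::-1];r=cv2.resize(cv2.convertScaleAbs(rect("top",p,.026,im),alpha=1.6),(400,547))
a=cv2.resize(ctrl.get_image("scene")[140:260,220:308,::-1],(400,547),interpolation=cv2.INTER_CUBIC)
cv2.imwrite("pics/n7.png",np.hstack([r,cv2.convertScaleAbs(a,alpha=1.6)]))
E
```

```text
t: 10.63
tool_pos: [0.5512, 0.0268, 0.152]
tool_rot: [3.106, 0.461, 0.003]
contact_force: [0.3, 0.7, 0.1]
opening: 0.0544
t: 11.47
tool_pos: [0.3542, -0.1894, 0.1487]
tool_rot: [-3.107, -0.457, 0.002]
contact_force: [-0.9, 0.0, 0.8]
opening: 0.0547
```

View pics/n7.png

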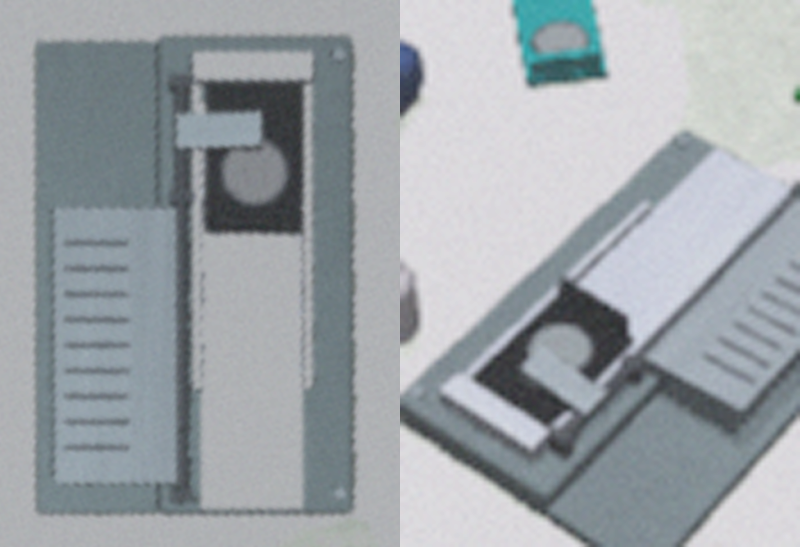

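The holder sits flat and straight. Its front edge is at the end stop (left view, ~(255,82)), the clip foot is down on the plate at ~(220,130), and the hand is clear. I'm handing in.

```bash
python3 -c "
from station import ctrl;print(ctrl.finish_job())"
```

```text
the job is handed in; nothing more can be done
None
```

I held the press bar down with one fingertip while the other pushed the black holder home. Then I backed off the tab, lifted so the clip came down, moved the hand clear, and handed in at about 11.6 s of the allowed 32 s.

**What the last checks showed:**
- In both views the holder is flat and straight against the end stop, with the clip's foot resting on its plate.
- When the holder reached the stop, the sideways push rose from about 7 N to 13 N.
- After retreat the contact force read only noise, about 1 N.
- The arm never went near the bottle, case or trial lens. I made no final position check on them.

**What I could not check or that disagreed:**
- The force of the clip on the holder cannot be measured; I judged it from the pictures only.
- The fingertips turned out to be about 29 mm behind the TCP instead of the 13 mm or less I expected. I found the bar by force instead.
- At the stop, the tool was at stage x = 7 mm where I had expected about 9 mm. The stage fit itself is good to about 1–2 mm.
- One row on the approach had a mistyped turn of 20 rad. The next rows corrected it, well clear of everything.

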